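# Hang the drying shelf and rack the washed gel cassettes

## Robot

A 6-joint arm with a two-finger parallel gripper is mounted at the origin on a cart in front of the work surface, level with it; the furniture and walls round the work are solid. World frame = base frame: x ahead of the robot, y to its left, z up, the work surface at z = 0. Lengths are in mm, angles in rad, forces in N, time in s.
With the tool pointing down it reaches from about 300 to 775 mm from the base axis. Payload 14.6 kg.
Tool frame: the origin (TCP) lies at the very end of the fingers, on their centre line; the grasp point (between the pads) lies 19 mm behind it (grip_point_offset is the distance from the TCP to the grasp point, in mm); z points along the fingers, y is the line along which they close (so a half turn about z gives the same grasp; the last joint's range is limited). The gripper opens to 94 mm and grips with 3 to 60 N. Pads are 16 mm wide; open, the fingers measure 119 mm over their backs; the gripper's body (75 mm by 177 mm) begins 78 mm behind the grasp point.
Start: joints at [1.066, 0.3, 1.521, -0, 1.321, -0.067], TCP at [233.167, 498.119, 205.446] pointing down, gripper open.
Joint ranges: [-3.03, 3.03], [-0.79, 2.21], [0.23, 2.52], [-1.04, 4.18], [0, 3.07], [-2.55, 2.55]. Speed limits (rad/s): [2.22, 2.22, 2.57, 3.14, 3.14, 3.14].

## Interface

Orientations are given as [roll, pitch, yaw] about the fixed x, y, z axes, in that order (R = Rz(yaw) Ry(pitch) Rx(roll)).
In Python, from cell import read_state, camera, camera_info, sign_off, grip_point_offset gives the robot as it stands.
- The arm moves only by the shell command python3 -m handwheel 'ROWS' [FORCE]. ROWS is text: rows parted by semicolons, each of 5 numbers parted by spaces: the shift along the world's x, y, z in units of 40 mm (1.0 is 40 mm), then the turn about the world's z in units of 5 degrees (1.0 is 5 degrees), then the closure, from 0 (fully open) to 1 (shut). In form: dx dy dz yaw gripper; .... A call has 1 to 12 rows; each row shifts and turns the commanded pose from where the row before left it; what a row does not reach is not made up. A row lasts 1/12 s, in which the tool goes at most 41.7 mm and 7.16 degrees, less where a joint would pass 70% of its speed; a pose out of reach is approached as far as the arm can. A call is refused whole if a number of a shift passes 1 or a number of a turn 1, either way. A call with a gripper value outside its range is refused whole. The fingers move at their own pace and stop on an object; FORCE is the grip in N (left out, the last holds). Time passes only in rows, so rows that do not move let the fingers close. It gives the time, the measured TCP pose, the force, the opening and the grip force at its end, in the units of the state.
- read_state(): the state, without advancing time (a new reading comes with each control period).
- camera(name): name is "scene" or "top" or "wrist"; returns (picture, depth): 420x560x3 uint8, red, green, blue; 420x560 float32, mm along the optical axis (not along the pixel's ray), 0 where there is no reading.
- camera_info(name): a dict with "intrinsics" (3x3 intrinsics, pixels), "k1" (the pictures are not rectified: a ray, as slopes to the right and down, at radius r is drawn at 1 + k1 r^2 times it, then the intrinsics apply), "world_from_camera" (4x4, takes a point from camera to world coordinates). Camera axes: x right, y down, z forward; pixel columns grow to the right and rows downward; lengths in mm; the calibration is good to about 2 mm. A picture is of the moment at which its call begins: read the wrist's pose just before it. camera_info takes no time and is no camera call; for the wrist camera it gives the pose at the moment of the call.
- sign_off(): hands the job in; it is judged then, once.
The state is a dict: "clock": time; "joints": joint angles; "qd": joint speeds; "effort": joint torques, N m; "eef_pos": TCP position; "eef_rot": TCP orientation; "wrist_force": force on the tool from outside, world axes, zero at the start; "moment": the same for the moment, N m; "finger_gap": finger opening in mm; "finger_force": force on a finger pad.
Only numpy, scipy, OpenCV 4.12 (cv2) and the standard library are available. Lean on these libraries where they do the work, as an engineer would, in place of code of your own. Each camera call takes 0.05 s, during which the arm holds its last target. There are 200 camera calls.

## Task

Set up the drying place for the washed gel cassettes: take the wire shelf out of the drip tray, hook both its claws into the top pair of slots of the grey upright and press it down until it snaps fully home, and slide the tray squarely underneath, handle towards you. Only then slide every glass cassette straight up out of the white wash rack and stand each one upright, fully down, in a slot of its own on the shelf; never let a cassette fall flat, and leave the small bottles and the beaker where they are.

Things in the scene. Friction and masses are not known exactly. Their poses are not given: they have to be found in the camera images.
- stand: Fixed grey slotted upright on a dark foot: a flat steel frame 170 mm wide, 164 tall, 4 thick, Origin: bench level, middle of the front face; x points away from the robot, square to the frame, y left, z up. Two columns of slots at y = +-60 mm, each slot 14 wide, 24 tall, open behind; three rows, lower edges at z = 120 (top), 72, 24 mm. The foot is behind.
- top_slots (a point): Middle of the stand's front face at the lower edge of the top pair of slots (120 mm up); axes as the stand's.
- top_ball (a point): Ball plunger midway between the top two slots: a 14 mm steel ball, 6 mm proud of the face, 10 mm above the slots' lower edge, that springs inward (4 N at first, then 2.4 N per mm). A bar on the shelf's back must snap past it on the last 10 mm down, which takes a push of 5 to 10 N (its weight is too little); it then holds the shelf down. Point on the face; axes as the stand's.
- shelf_grip (a point): Wire drying shelf, loose, 0.4 kg: centre of its black handle, a bar 84 mm long (x), 12 wide (y), 14 tall along the shelf's middle, near its centre of mass. x points to the shelf's back (claw side), y left, z up. The back plane is at x = +50, front wire x = -52, sides y = +-84, feet z = -74 mm. Hung in the top slots this point is 144 mm up, 50 mm before the upright. It starts standing in the tray.
- shelf_claws (a point): Midway between the shelf's two claws, in its back plane, level with the necks' undersides (24 mm below shelf_grip); axes as shelf_grip. Claws: 8 mm round bar at y = +-60 mm, 13 mm out of the back, then turned down; neck z 0 to 8, tip down to z = -10 mm, 4.6 mm between back plane and hook. They enter a slot with this point 10 to 16 mm above its lower edge, then drop until it is level with that edge.
- shelf_floor (a point): Middle of the shelf's cassette floor, on top of the floor wires (64 mm below shelf_grip); axes as shelf_grip. Four slots for cassettes at y = -70, -30, +30, +70 mm, each a 13 mm gap between two 6 mm wire hoops that run along x, round tops at z = 40. A cassette standing home has its lower edge at z = 0, its centre at z = 55 and x = 0 (5 mm of room either way), its x along the shelf's x.
- tray_mid (a point): Steel drip tray, loose, 0.35 kg: 110 mm (x) by 184 (y), 16 high, walls and floor 4 mm; this point is its centre, 8 mm above the bench. x points from the handle to the far side. It slides on the bench. Its place is centred under the hanging shelf, handle towards the robot: 62 mm before the upright, far wall 7 mm short of it; the shelf's feet are then 54 mm above its rim.
- tray_grip (a point): Grip point on the tray's handle, 100 mm before the tray's centre, 32 mm above the bench: a straight bar 12 mm wide (y) and 12 tall that runs along the tray's x and ends 122 mm before its centre; axes as tray_mid.
- wash_rack: Fixed white grooved wash rack, 108 mm (x) by 176 (y), 77 tall, origin under its centre. It holds cassettes upright at y = -60, -20, 20, 60 mm, their faces looking along y, in vertical grooves 11 mm wide that end 72 mm above the bench; their lower edges stand 6 mm above the bench. The space between the two grooved walls (68 mm along x) is open above.
- cassette_1_mid (a point): Glass gel cassette (two bonded panes with grey spacer strips), loose, 0.15 kg: 80 mm wide (x), 8 mm thick (y), 110 mm tall (z), all alike; this point is its centre. Gripped across its 8 mm thickness near the top edge. May be absent.
- cassette_2_mid (a point): Glass gel cassette (two bonded panes with grey spacer strips), loose, 0.15 kg: 80 mm wide (x), 8 mm thick (y), 110 mm tall (z), all alike; this point is its centre. Gripped across its 8 mm thickness near the top edge. May be absent.
- cassette_3_mid (a point): Glass gel cassette (two bonded panes with grey spacer strips), loose, 0.15 kg: 80 mm wide (x), 8 mm thick (y), 110 mm tall (z), all alike; this point is its centre. Gripped across its 8 mm thickness near the top edge. May be absent.
- cassette_4_mid (a point): Glass gel cassette (two bonded panes with grey spacer strips), loose, 0.15 kg: 80 mm wide (x), 8 mm thick (y), 110 mm tall (z), all alike; this point is its centre. Gripped across its 8 mm thickness near the top edge. May be absent.
- dropper_a: Small screw-cap dropper bottle, 34 mm across, 62 mm tall, a bystander; origin under its centre.
- dropper_b: Small screw-cap dropper bottle, 34 mm across, 62 mm tall, a bystander; origin under its centre.
- dropper_c: Small screw-cap dropper bottle, 34 mm across, 62 mm tall, a bystander; origin under its centre.
- beaker: Small glass beaker, 46 mm across, 58 mm tall, a bystander; origin under its centre.
Mind the look-alikes: they are no part of the job. Leave any blue look-alike of the part that bears cassette_1_mid alone.

How it is judged:
By the outcome, as a careful person would: the job done as asked, in the order asked, and still so for the second after the job is handed in, with the robot touching nothing.
Of cassette_1, cassette_2, cassette_3, cassette_4 only 3 to 4 are there at a start; the rules pass over those that are not, and their reading is None.
At some moment in a run one of tray may be knocked a few centimetres aside while the robot is not near it.
It also fails if it takes over 210 s, if anything falls off the work surface, if the arm or the gripper's body presses on something with over 40 N, if the wrist force passes 120 N, or if a joint passes its speed limit or range.

## Working session

There is one attempt and no reset: what is moved stays moved. The work goes in short steps, Python scripts to look and compute and a shell command to move; the robot and the scene stay as the last step left them, time stands still between calls to the robot, and variables do not carry over. Pictures are saved under pics/ and viewed, at most 14 in all, crops included, and the job is handed in when it is done.

```bash
ls; mkdir -p pics; cat > h.py <<'E'
import numpy as np,cv2
from cell import *
def pts(name,d,info=None):
    i=info or camera_info(name);K=np.array(i["intrinsics"]);k1=i["k1"];T=np.array(i["world_from_camera"])
    v,u=np.mgrid[0:d.shape[0],0:d.shape[1]]
    x=(u-K[0,2])/K[0,0];y=(v-K[1,2])/K[1,1]
    X,Y=x.copy(),y.copy()
    for _ in range(8):
        s=1+k1*(X*X+Y*Y);X=x/s;Y=y/s
    P=np.stack([X*d,Y*d,d],-1)@T[:3,:3].T+T[:3,3]
    P[d<=0]=np.nan
    return P
def snap(name,fn):
    i=camera_info(name);p,d=camera(name);cv2.imwrite(f'pics/{fn}.png',p[:,:,::-1]);P=pts(name,d,i);np.save(f'pics/{fn}.npy',P);return p,P
E
python3 - <<'E'
from h import *
print(read_state())
for n in('scene','top'):
    p,P=snap(n,n+'0');print(camera_info(n))
E
```

```text
pics
{'clock': 0.0, 'joints': array([ 1.06640891e+00,  3.00465185e-01,  1.52161704e+00,  7.06490691e-06,
        1.32066912e+00, -6.65922783e-02]), 'qd': array([ 5.26261920e-05,  7.48643012e-04,  3.98444359e-05,  1.05331329e-03,
       -3.64846079e-04,  1.36722800e-03]), 'effort': array([ 6.97115302e-04, -5.31828153e+01, -3.52729511e+01,  7.08051352e-02,
        2.45550263e-02, -1.39454842e-04]), 'eef_pos': array([233.0354502 , 497.89340352, 204.8743571 ]), 'eef_rot': array([-3.14043699e+00, -8.39305369e-05,  2.70379572e+00]), 'wrist_force': array([-0.7849358 , -0.23396926,  0.63517023]), 'moment': array([-0.01736493, -0.01651738,  0.00549261]), 'finger_force': 0.0, 'finger_gap': 94.11879486940279}
{'intrinsics': array([[430.3586824 ,   0.        , 278.65169965],
       [  0.        , 430.3586824 , 205.91574342],
       [  0.        ,   0.        ,   1.        ]]), 'k1': -0.09820348251965773, 'world_from_camera': array([[-7.91986942e-01,  4.95618342e-01, -3.56537716e-01,
         9.30280606e+02],
       [ 6.10359095e-01,  6.28587999e-01, -4.82015460e-01,
         5.39079152e+02],
       [-1.47803736e-02, -5.99365988e-01, -8.00338649e-01,
         8.13126546e+02],
       [ 0.00000000e+00,  0.00000000e+00,  0.00000000e+00,
         1.00000000e+00]])}
{'intrinsics': array([[413.75268295,   0.        , 274.18980311],
       [  0.        , 413.75268295, 211.61653448],
       [  0.        ,   0.        ,   1.        ]]), 'k1': -0.09580298276551212, 'world_from_camera': array([[ 1.24856692e-02, -9.88540578e-01,  1.50438140e-01,
         4.14827754e+02],
       [-9.99915212e-01, -1.17870153e-02,  5.53495029e-03,
         1.25223860e+02],
       [-3.69830629e-03, -1.50494492e-01, -9.88603930e-01,
         1.17119005e+03],
       [ 0.00000000e+00,  0.00000000e+00,  0.00000000e+00,
         1.00000000e+00]])}
```

View pics/top0.png

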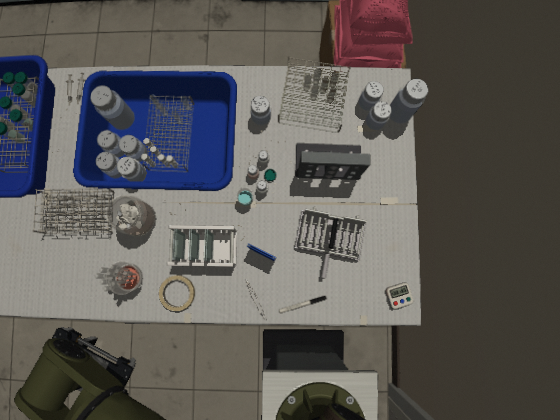

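View pics/scene0.png

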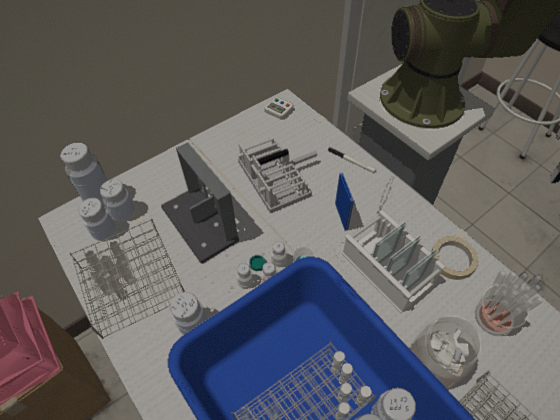

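The top view shows the shelf in its tray at (330,236) with the tray handle at (324,265), the upright at (332,163), and the wash rack at (203,246). The blue look-alike is at (261,254), to be left alone. The droppers and beaker are at (244–270,157–200). I'll enlarge and measure.

```bash
python3 - <<'E'
from h import *
p=cv2.imread('pics/top0.png');P=np.load('pics/top0.npy')
a=cv2.resize(p[140:285,285:380],None,fx=4,fy=4,interpolation=cv2.INTER_CUBIC)
b=cv2.resize(p[140:285,165:265],None,fx=4,fy=4,interpolation=cv2.INTER_CUBIC)
cv2.imwrite('pics/crop0.png',np.hstack([b,a]))
def box(m,n):
    q=P[m].astype(np.float32)
    r=cv2.minAreaRect(q[:,:2].copy());print(n,len(q),np.round(q.mean(0),1),[np.round(x,1) for x in r])
v,u=np.mgrid[0:420,0:560];z=P[...,2]
def reg(u0,u1,v0,v1,z0,z1): return (u>=u0)&(u<u1)&(v>=v0)&(v<v1)&(z>z0)&(z<z1)
box(reg(285,380,140,190,155,175),'stand top')
box(reg(285,380,190,285,82,110),'shelf handle')
g=cv2.cvtColor(p,cv2.COLOR_BGR2GRAY)
box(reg(285,380,205,285,82,110)&(g<60),'handle dark')
box(reg(300,345,261,285,25,45),'tray handle')
box(reg(165,240,215,275,65,82),'rack top')
box(reg(165,240,215,275,100,130),'cassettes')
S=np.load('pics/scene0.npy');print('scene cass');
w=(S[...,2]>108)&(S[...,2]<125)
q=S[w];q=q[(q[:,0]>200)&(q[:,0]<450)&(q[:,1]>150)&(q[:,1]<420)]
print(len(q),np.round(q[::max(1,len(q)//30)],0).tolist())
E
```

```text
stand top 858 [705.8 -20.7 165.9] [array([707.1, -21.5]), array([172.2,  31.8]), np.float64(88.1)]
shelf handle 150 [531.9 -26.9  85.4] [array([530. , -32.5]), array([36.5, 84.9]), np.float64(89.4)]
handle dark 124 [524.6 -25.5  85.2] [array([526.5, -26.1]), array([11.7, 79.8]), np.float64(79.5)]
tray handle 77 [431.8  -8.2  37.5] [array([430.4,  -8.4]), array([12.1, 47.5]), np.float64(78.5)]
rack top 813 [488.7 328.4  74.5] [array([488.6, 325.7]), array([175.8, 108.6]), np.float64(90.0)]
cassettes 405 [488.3 347.4 112.6] [array([488.3, 346.8]), array([90.3, 79.4]), np.float64(90.0)]
scene cass
9 [[449.0, 301.0, 116.0], [450.0, 304.0, 116.0], [449.0, 343.0, 116.0], [450.0, 346.0, 117.0], [449.0, 347.0, 113.0], [448.0, 383.0, 115.0], [450.0, 386.0, 116.0], [449.0, 389.0, 115.0], [450.0, 390.0, 114.0]]
```

View pics/crop0.png

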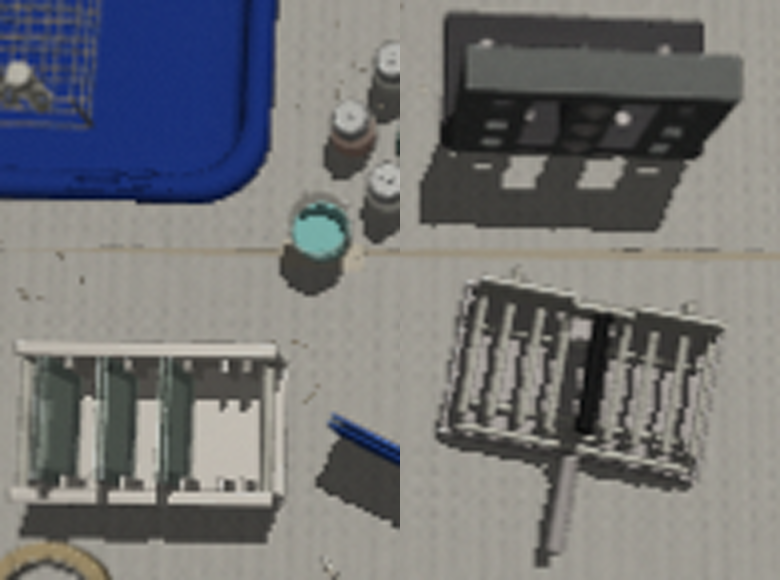

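The crops show three glass cassettes in the rack, at crop pixels x≈40, 110 and 165. They are the glass-coloured panes inside the white rack. The blue sheet at (365,440) is the look-alike and stays put. The shelf has the black handle, is turned about −10.5° and stands in the tray. The upright is the grey frame at upper right. The other wire racks (loose, left and upper right in the full view) have no black handle or claws, so they are not part of the job. Now moving over the shelf.

```bash
python3 -m handwheel '.49 -.87 0 .2 0.4;.49 -.87 0 .2 0.4;.49 -.87 0 .2 0.4;.49 -.87 0 .2 0.4;.49 -.87 0 .2 0.4;.49 -.87 0 .2 0.4;.49 -.87 0 .2 0.4;.49 -.87 0 .2 0.4;.49 -.87 0 .2 0.4;.49 -.87 0 .2 0.4;.49 -.87 0 .2 0.4;.49 -.87 0 .2 0.4' 20; python3 -m handwheel '.3 -.87 0 .2 0.4;.3 -.87 0 .2 0.4;.3 -.87 0 .2 0.4;0 0 0 0 .4;0 0 0 0 .4'
python3 - <<'E'
from h import *
s=read_state();print(s['eef_pos'],s['eef_rot'])
p,P=snap('wrist','w1');print(camera_info('wrist')['world_from_camera'])
E
```

```text
clock: 1.1
eef_pos: [468.8, 78.5, 205.4]
eef_rot: [-3.142, -0.0, 2.914]
wrist_force: [0.3, 0.4, -0.5]
finger_gap: 56.2
finger_force: 0.0
clock: 1.52
eef_pos: [504.4, -25.2, 204.9]
eef_rot: [-3.142, -0.001, 2.963]
wrist_force: [-0.6, 0.9, -0.3]
finger_gap: 56.2
finger_force: 0.0
[504.36239024 -25.22731049 204.87752157] [-3.14158670e+00 -1.10799177e-03  2.96269703e+00]
[[ 1.76760214e-01  9.48612645e-01  2.62468811e-01  4.28004693e+02]
 [ 9.84253935e-01 -1.70395967e-01 -4.70043183e-02 -9.41395451e+00]
 [ 1.34736227e-04  2.66644454e-01 -9.63794956e-01  3.84021577e+02]
 [ 0.00000000e+00  0.00000000e+00  0.00000000e+00  1.00000000e+00]]
```

View pics/w1.png

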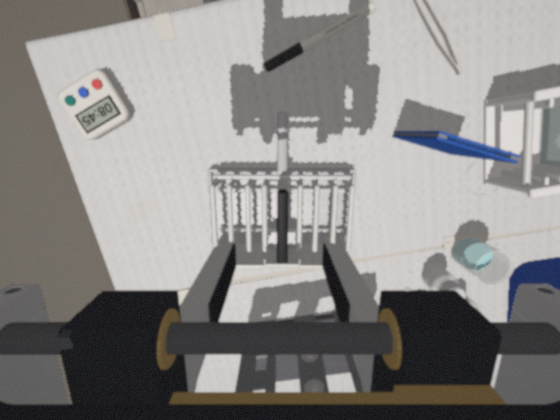

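The wrist view shows the black handle at column 283 (rows 190–262), centred between the fingers. The tray handle is at (283,135). Measuring both, plus the upright's face.

```bash
python3 - <<'E'
from h import *
P=np.load('pics/w1.npy');p=cv2.imread('pics/w1.png');g=cv2.cvtColor(p,cv2.COLOR_BGR2GRAY)
v,u=np.mgrid[0:420,0:560];z=P[...,2]
def box(m,n):
    q=P[m].astype(np.float32);r=cv2.minAreaRect(q[:,:2].copy());print(n,len(q),np.round(q.mean(0),1),[np.round(x,1) for x in r], np.round(q.max(0),1))
R=(u>265)&(u<300)
box(R&(v>180)&(v<275)&(z>80)&(z<95)&(g<70),'handle')
box(R&(v>100)&(v<165)&(z>25)&(z<45),'tray handle')
# stand front face from top cam: points between z 20..155
T=np.load('pics/top0.npy');S=np.load('pics/scene0.npy')
for Q,n in((T,'top'),(S,'scene')):
    q=Q.reshape(-1,3);q=q[np.isfinite(q).all(1)]
    q=q[(abs(q[:,1]+21)<100)&(q[:,0]>650)&(q[:,0]<760)]
    for z0,z1 in((20,60),(60,100),(100,150),(158,175)):
        m=q[(q[:,2]>z0)&(q[:,2]<z1)]
        if len(m)>20: print(n,z0,len(m),np.percentile(m[:,0],[2,25,50,75,98]).round(1),np.percentile(m[:,1],[0,2,98,100]).round(1))
    m=q[(q[:,2]>158)]
    # front edge of top by y bins
    for y0 in range(-110,70,20):
        k=m[(m[:,1]>=y0)&(m[:,1]<y0+20)]
        if len(k)>3: print(y0+10,len(k),np.percentile(k[:,0],[0,10,50,90,100]).round(1))
E
```

```text
handle 651 [525.6 -24.3  84.2] [array([525.5, -24.4]), array([11. , 78.9]), np.float64(79.6)] [564.9 -12.9  87. ]
tray handle 548 [436.   -8.5  37.3] [array([437. ,  -8.3]), array([11.4, 57.3]), np.float64(79.6)] [466.    1.8  40.1]
top 20 151 [689.2 691.2 692.8 694.  721. ] [-105.9 -104.2   63.1   64.4]
top 60 169 [688.5 691.2 692.5 694.3 739.2] [-106.8 -104.    64.8   65. ]
top 100 238 [689.1 691.3 692.5 694.1 713.8] [-106.6 -103.8   64.6   64.9]
top 158 835 [691.2 698.  705.8 713.9 722.1] [-107.8 -103.7   60.3   64.9]
-100 85 [690.5 691.7 704.2 715.8 719.4]
-80 97 [690.3 691.7 704.6 717.3 720.5]
-60 95 [690.7 693.2 704.1 717.1 720.3]
-40 99 [691.5 692.9 706.2 718.9 722.4]
-20 99 [692.1 693.2 705.7 719.4 722.4]
0 92 [692.4 694.5 708.  718.9 721.7]
20 94 [692.5 694.4 706.6 718.4 721.7]
40 100 [693.5 694.7 707.4 721.3 724.7]
60 74 [694.1 695.5 707.2 720.8 723.9]
scene 20 629 [692.7 698.3 710.2 723.4 752.9] [-108.8 -106.9   64.3   65.9]
scene 60 453 [694.6 701.  709.9 719.  750.9] [-108.4 -106.6   64.6   65.8]
scene 100 303 [695.2 704.9 711.9 717.8 724. ] [-108.8 -107.8   64.8   66. ]
scene 158 970 [693.  700.5 708.1 715.5 723. ] [-109.5 -105.9   63.2   65.5]
-100 92 [690.4 693.3 706.1 717.9 720.1]
-80 100 [690.5 694.  706.1 718.1 720.8]
-60 101 [690.9 694.8 706.7 719.1 720.6]
-40 102 [693.1 696.3 707.9 718.8 721.5]
-20 103 [693.6 695.9 707.6 719.5 723.7]
0 110 [694.4 697.4 709.8 721.9 723.6]
20 116 [693.5 696.5 708.8 720.8 723.4]
40 125 [694.2 697.2 709.6 721.4 723.7]
60 121 [694.4 697.7 709.1 721.5 724.7]
```

```bash
python3 -m handwheel '.53 .02 0 0 0.4;0 0 -.9 0 .4;0 0 -.9 0 .4;0 0 -.9 0 .4;0 0 -.5 0 .4;0 0 -.37 0 .4;0 0 0 0 .4;0 0 0 0 1;0 0 0 0 1;0 0 0 0 1;0 0 0 0 1;0 0 0 0 1' 40; python3 -m handwheel '0 0 0 0 1;0 0 0 0 1;0 0 .2 0 1;0 0 .3 0 1;0 0 0 0 1;0 0 0 0 1'
```

```text
clock: 2.57
eef_pos: [525.9, -23.0, 63.4]
eef_rot: [3.141, 0.001, 2.966]
wrist_force: [-0.1, -0.0, 0.0]
finger_gap: 26.3
finger_force: 0.0
clock: 3.07
eef_pos: [525.7, -23.0, 83.0]
eef_rot: [3.141, 0.001, 2.966]
wrist_force: [-0.5, 0.2, -3.2]
finger_gap: 11.6
finger_force: 40.0
```

```bash
python3 -m handwheel '0 0 .5 0 1;0 0 .5 0 1;0 0 .5 0 1;.5 0 0 .4 1;.5 0 0 .4 1;.5 .05 0 .4 1;.5 .03 0 .5 1;0 0 0 0 1;0 0 0 0 1;0 0 0 0 1;0 0 0 0 1;0 0 0 0 1'
python3 - <<'E'
from h import *
s=read_state();print(s['eef_pos'],s['eef_rot'],s['moment'])
p,P=snap('top','t2');p2,P2=snap('scene','s2')
a=cv2.resize(p[130:290,280:390,::-1],None,fx=3.6,fy=3.6,interpolation=cv2.INTER_CUBIC)
b=cv2.resize(p2[120:280,150:340,::-1],None,fx=2.1,fy=2.1,interpolation=cv2.INTER_CUBIC)
b=cv2.copyMakeBorder(b,0,a.shape[0]-b.shape[0],0,0,0)
cv2.imwrite('pics/c2.png',np.hstack([a,b]))
# shelf front & stand: points
for Q,n in((P,'top'),(P2,'scene')):
    q=Q.reshape(-1,3);q=q[np.isfinite(q).all(1)]
    q=q[(abs(q[:,1]+21)<110)]
    m=q[(q[:,2]>135)&(q[:,2]<158)&(q[:,0]>540)&(q[:,0]<690)]
    print(n,len(m),np.percentile(m,[0,2,98,100],axis=0).round(1).tolist())
E
```

```text
clock: 4.07
eef_pos: [605.1, -19.9, 142.7]
eef_rot: [3.142, -0.0, 3.113]
wrist_force: [0.5, -0.4, -4.0]
finger_gap: 12.1
finger_force: 40.0
[605.08291032 -19.93373211 142.67554168] [ 3.14156873e+00 -1.92775891e-04  3.11345822e+00] [0.00869332 0.05294496 0.03734467]
top 21 [[569.5, 17.1, 135.0], [570.8, 17.2, 135.0], [658.0, 62.6, 152.8], [658.9, 63.2, 153.4]]
scene 477 [[567.8, -104.9, 135.0], [570.6, -97.2, 135.1], [668.0, 60.0, 157.3], [671.7, 61.7, 158.0]]
```

View pics/c2.png

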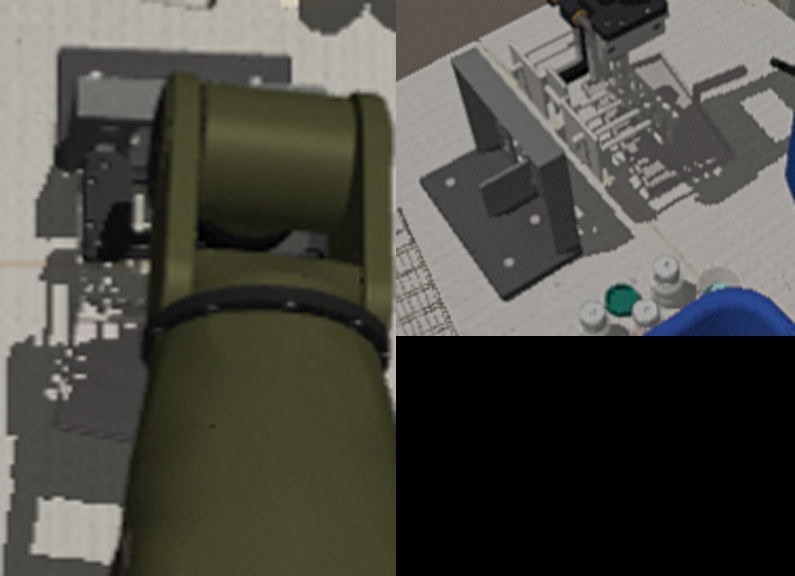

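The shelf is held level in front of the upright, its claws (crop ≈(560,110)) facing the slots. Moving in slowly.

```bash
python3 -m handwheel '.3 0 0 0 1;.3 0 0 0 1;.15 0 0 0 1;.1 0 0 0 1;0 0 0 0 1;0 0 0 0 1;0 0 0 0 1'; python3 -m handwheel '.05 0 0 0 1;0 0 0 0 1;0 0 0 0 1;0 0 0 0 1'; python3 -m handwheel '.05 0 0 0 1;0 0 0 0 1;0 0 0 0 1;0 0 0 0 1'
```

```text
clock: 4.75
eef_pos: [639.3, -19.9, 142.6]
eef_rot: [-3.142, -0.0, 3.114]
wrist_force: [-2.3, -0.5, -2.3]
finger_gap: 11.7
finger_force: 40.0
clock: 5.08
eef_pos: [639.4, -20.0, 142.5]
eef_rot: [-3.141, -0.006, 3.114]
wrist_force: [-19.7, -0.7, 4.5]
finger_gap: 11.5
finger_force: 40.0
clock: 5.42
eef_pos: [639.7, -19.9, 142.4]
eef_rot: [-3.141, -0.01, 3.114]
wrist_force: [-35.7, -0.9, 10.8]
finger_gap: 11.6
finger_force: 40.0
```

```bash
python3 -m handwheel '-.08 0 0 0 1;0 0 0 0 1;0 0 0 0 1;0 0 0 0 1'
python3 - <<'E'
from h import *
p2,P2=snap('scene','s3')
b=cv2.resize(p2[130:230,160:280,::-1],None,fx=5.5,fy=5.5,interpolation=cv2.INTER_CUBIC)
cv2.imwrite('pics/c3.png',b)
q=P2.reshape(-1,3);q=q[np.isfinite(q).all(1)]
q=q[(q[:,2]>105)&(q[:,2]<150)&(q[:,0]>700)&(q[:,0]<718)&(abs(q[:,1]+21)<78)]
print(np.round(q,0).tolist()[:60])
E
```

```text
clock: 5.75
eef_pos: [639.6, -19.9, 142.6]
eef_rot: [-3.141, -0.002, 3.114]
wrist_force: [-9.0, -0.9, 1.1]
finger_gap: 11.8
finger_force: 40.0
[]
```

View pics/c3.png

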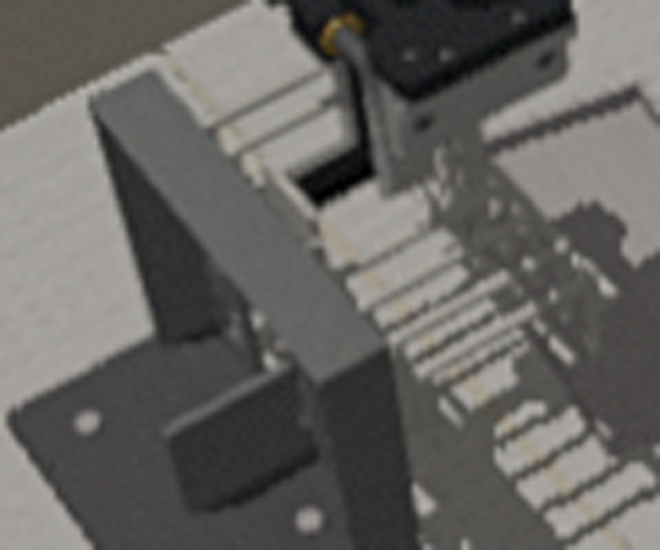

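```bash
python3 -m handwheel '0 0 -.08 0 1;0 0 0 0 1;0 0 0 0 1'; python3 -m handwheel '0 0 -.08 0 1;0 0 0 0 1;0 0 0 0 1';python3 -m handwheel '0 0 -.06 0 1;0 0 0 0 1;0 0 0 0 1'
```

```text
clock: 6.05
eef_pos: [639.5, -19.8, 139.6]
eef_rot: [3.142, -0.002, 3.114]
wrist_force: [-9.6, 0.1, 1.1]
finger_gap: 11.5
finger_force: 40.0
clock: 6.3
eef_pos: [639.1, -19.8, 135.7]
eef_rot: [3.141, -0.004, 3.114]
wrist_force: [-9.4, 0.2, -3.6]
finger_gap: 11.6
finger_force: 40.0
clock: 6.55
eef_pos: [639.3, -19.8, 132.8]
eef_rot: [3.142, -0.004, 3.114]
wrist_force: [-7.2, 0.5, -6.4]
finger_gap: 11.6
finger_force: 40.0
```

```bash
python3 -m handwheel '0 0 -.06 0 1;0 0 0 0 1;0 0 0 0 1'; python3 -m handwheel '0 0 -.06 0 1;0 0 0 0 1;0 0 0 0 1';python3 -m handwheel '0 0 -.06 0 1;0 0 0 0 1;0 0 0 0 1'
```

```text
clock: 6.8
eef_pos: [639.3, -19.9, 130.2]
eef_rot: [3.142, -0.003, 3.114]
wrist_force: [-5.9, -0.8, -6.6]
finger_gap: 11.7
finger_force: 40.0
clock: 7.05
eef_pos: [639.2, -19.8, 129.0]
eef_rot: [3.141, -0.003, 3.114]
wrist_force: [-14.6, -0.3, 2.7]
finger_gap: 11.7
finger_force: 40.0
clock: 7.3
eef_pos: [639.2, -19.9, 128.2]
eef_rot: [-3.141, -0.002, 3.114]
wrist_force: [-21.4, 0.2, 15.3]
finger_gap: 11.9
finger_force: 40.0
```

```bash
python3 -m handwheel '-.03 0 -.05 0 1;0 0 0 0 1;0 0 0 0 1'; python3 -m handwheel '-.03 0 -.05 0 1;0 0 0 0 1;0 0 0 0 1;0 0 0 0 1'
```

```text
clock: 7.55
eef_pos: [638.9, -19.9, 127.8]
eef_rot: [-3.141, 0.001, 3.114]
wrist_force: [-20.8, 1.2, 24.2]
finger_gap: 11.5
finger_force: 40.0
clock: 7.88
eef_pos: [638.8, -19.9, 127.4]
eef_rot: [-3.141, 0.005, 3.114]
wrist_force: [-18.4, 0.7, 32.5]
finger_gap: 11.6
finger_force: 40.0
```

```bash
python3 -m handwheel '0 0 .1 0 1;0 0 0 0 1;0 0 0 0 1'; python3 -m handwheel '-.1 0 0 0 1;0 0 0 0 1;0 0 0 0 1'; python3 -m handwheel '0 0 .05 0 1;0 0 0 0 1;0 0 0 0 1'
```

```text
clock: 8.13
eef_pos: [638.7, -19.9, 127.8]
eef_rot: [-3.142, 0.002, 3.114]
wrist_force: [-1.4, 0.9, 8.2]
finger_gap: 11.3
finger_force: 40.0
clock: 8.38
eef_pos: [637.8, -19.9, 127.5]
eef_rot: [3.142, 0.011, 3.114]
wrist_force: [28.7, 0.9, -9.8]
finger_gap: 11.5
finger_force: 40.0
clock: 8.63
eef_pos: [638.0, -19.9, 128.1]
eef_rot: [3.141, 0.011, 3.114]
wrist_force: [36.4, -0.8, -20.1]
finger_gap: 11.9
finger_force: 40.0
```

The claws resist a 30 N pull outward and the ball resists lifting, so the shelf is hooked and snapped. Releasing.

```bash
python3 -m handwheel '.08 0 -.05 0 1;0 0 0 0 1;0 0 0 0 .5;0 0 0 0 .5;0 0 0 0 .5;0 0 .3 0 .5;0 0 .7 0 .5;-.5 0 1 0 .5;-1 0 0 0 .5;-1 0 0 0 .5;-1 0 0 0 .5;-.5 0 0 0 .5'; python3 -m handwheel '0 0 0 0 .5;0 0 0 0 .5'
python3 - <<'E'
from h import *
s=read_state();print(s['eef_pos'])
p,P=snap('wrist','w4');p2,P2=snap('scene','s4');
cv2.imwrite('pics/c4.png',np.vstack([p[:,:,::-1][80:420],cv2.resize(p2[120:230,150:300,::-1],(354,260),interpolation=cv2.INTER_CUBIC) if 0 else p[:1,:,::-1]]))
g=cv2.cvtColor(p,cv2.COLOR_RGB2GRAY);z=P[...,2]
def box(m,n):
    q=P[m].astype(np.float32);
    if len(q)<5:return print(n,len(q))
    r=cv2.minAreaRect(q[:,:2].copy());print(n,len(q),np.round(q.mean(0),1),[np.round(x,1) for x in r],np.round(np.percentile(q,[1,99],axis=0),1).tolist())
X,Y=P[...,0],P[...,1]
box((abs(Y+20)<25)&(X>580)&(X<692)&(z>143)&(z<160)&(g<70),'handle')
box((abs(Y+20)<100)&(X>560)&(X<692)&(z>60)&(z<100),'floor')
box((abs(Y+15)<40)&(X>380)&(X<466)&(z>25)&(z<45),'tray handle')
box((abs(Y+21)<130)&(X>380)&(X<640)&(z>5)&(z<45),'tray')
E
```

```text
clock: 9.63
eef_pos: [475.3, -19.7, 204.7]
eef_rot: [-3.142, 0.0, 3.114]
wrist_force: [1.1, 0.6, 0.6]
finger_gap: 47.0
finger_force: 0.0
clock: 9.8
eef_pos: [478.5, -19.9, 205.3]
eef_rot: [-3.141, 0.002, 3.114]
wrist_force: [1.6, 0.5, -0.3]
finger_gap: 47.1
finger_force: 0.0
[478.54187689 -19.93840121 205.34148436]
handle 468 [627.4 -18.9 148.4] [array([628.5, -19.1]), array([11.9, 45.9]), np.float64(88.8)] [[606.9, -25.1, 145.4], [648.6, -12.9, 150.3]]
floor 2489 [651.7 -27.   86.4] [array([640.1, -25.6]), array([165. , 103.6]), np.float64(90.0)] [[589.5, -100.4, 63.1], [691.8, 55.0, 99.9]]
tray handle 539 [436.2  -9.1  37.3] [array([437.,  -9.]), array([12. , 60.1]), np.float64(79.7)] [[407.9, -18.3, 33.6], [465.4, 0.2, 39.2]]
tray 2836 [502.3 -24.8  17.3] [array([494.3, -19.4]), array([184.3, 176.5]), np.float64(79.8)] [[410.7, -121.1, 5.0], [588.0, 71.0, 38.8]]
```

View pics/w4.png

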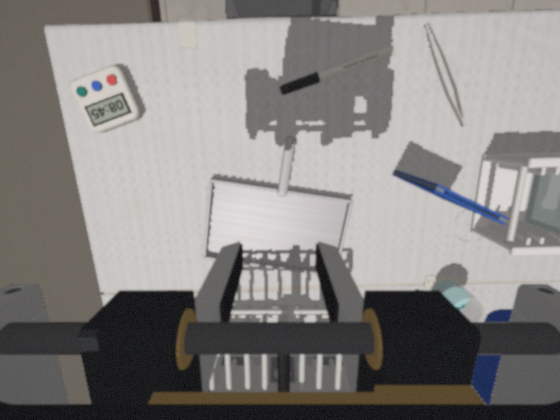

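The tray lies free, with its handle running from (290,140) to (283,190), and the shelf is on the upright. Moving over the tray handle, then measuring the hung shelf from there.

```bash
python3 -m handwheel '-.65 .15 0 -.8 .5;-.6 .16 0 -.9 .5;0 0 0 0 .5;0 0 0 0 .5;0 0 0 0 .5'
python3 - <<'E'
from h import *
s=read_state();print(s['eef_pos'])
p,P=snap('wrist','w5')
g=cv2.cvtColor(p,cv2.COLOR_RGB2GRAY);z=P[...,2];X,Y=P[...,0],P[...,1]
def box(m,n):
    q=P[m].astype(np.float32);
    if len(q)<5:return print(n,len(q))
    r=cv2.minAreaRect(q[:,:2].copy());print(n,len(q),np.round(q.mean(0),1),[np.round(x,1) for x in r],np.round(np.percentile(q,[1,99],axis=0),1).tolist())
box((abs(Y+20)<25)&(X>580)&(X<692)&(z>145)&(z<160)&(g<70),'handle')
m=(abs(Y+20)<110)&(X>560)&(X<692)&(z>72)&(z<130);box(m,'shelf')
box((abs(Y+20)<110)&(X>680)&(X<702)&(z>30)&(z<150),'stand face')
box((abs(Y+15)<40)&(X>380)&(X<466)&(z>25)&(z<45),'tray handle')
E
```

```text
clock: 10.32
eef_pos: [429.6, -7.6, 204.1]
eef_rot: [3.142, 0.0, 2.967]
wrist_force: [0.1, 0.6, -0.0]
finger_gap: 47.0
finger_force: 0.0
[429.57594758  -7.57635453 204.08897248]
handle 39 [599.4 -17.6 146.7] [array([599.2, -17.7]), array([10.9,  3.8]), np.float64(80.6)] [[597.7, -22.9, 145.1], [601.9, -12.6, 148.0]]
shelf 1931 [616.8 -36.5 105.2] [array([638.1, -30.8]), array([147.6,  90.4]), np.float64(84.3)] [[588.6, -99.6, 74.8], [676.2, 37.4, 127.8]]
stand face 391 [692.2 -29.   45.3] [array([691.1, -33.5]), array([148.3,   8.4]), np.float64(90.0)] [[688.1, -106.7, 30.2], [695.1, 38.6, 68.6]]
tray handle 489 [435.8  -9.2  37.2] [array([437.1,  -9.3]), array([11.1, 60.8]), np.float64(79.7)] [[407.5, -19.0, 32.3], [465.6, -0.0, 39.2]]
```

View pics/w5.png

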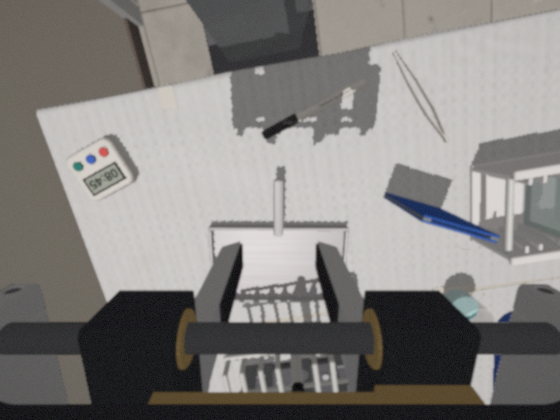

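```bash
python3 -m handwheel '0 0 -1 0 .5;0 0 -1 0 .5;0 0 -1 0 .5;0 0 -1 0 .5;0 0 -.5 0 .5;0 0 -.25 0 .5;0 0 0 0 .5;0 0 0 0 1;0 0 0 0 1;0 0 0 0 1;0 0 0 0 1;0 0 0 0 1' 30; python3 -m handwheel '.2 -.02 0 .18 1;.3 -.03 0 .25 1;.3 -.03 0 .25 1;.3 -.03 0 .25 1;.3 -.03 0 .25 1;.3 -.03 0 .25 1;.3 -.03 0 .25 1;.3 -.03 0 .08 1;.22 -.01 0 0 1;0 0 0 0 1;0 0 0 0 1;0 0 0 0 1'
```

```text
clock: 11.37
eef_pos: [429.0, -7.5, 14.7]
eef_rot: [3.141, 0.002, 2.966]
wrist_force: [-0.7, -0.6, -0.1]
finger_gap: 16.8
finger_force: 0.0
clock: 12.37
eef_pos: [529.9, -17.1, 14.2]
eef_rot: [-3.142, 0.002, 3.119]
wrist_force: [2.8, 0.3, 1.2]
finger_gap: 11.5
finger_force: 29.9
```

```bash
python3 -m handwheel '0 0 0 0 .5;0 0 0 0 .5;0 0 0 0 .5;0 0 .5 0 .5;-.3 0 .7 0 .5;-.8 0 .5 0 .5;-.7 0 .7 0 .5;-.5 0 .7 0 .5;0 0 .9 0 .5;0 0 .8 0 .5;0 0 0 0 .5;0 0 0 0 .5'
cat > tray.py <<'E'
import sys
from h import *
fn=sys.argv[1]
s=read_state();print(s['eef_pos'],s['clock'])
p,P=snap('wrist',fn)
z=P[...,2];X,Y=P[...,0],P[...,1]
def box(m,n):
    q=P[m].astype(np.float32);
    if len(q)<5:return print(n,len(q))
    r=cv2.minAreaRect(q[:,:2].copy());print(n,len(q),np.round(q.mean(0),1),[np.round(x,1) for x in r],np.round(np.percentile(q,[1,99],axis=0),1).tolist())
box((abs(Y+20)<60)&(X>480)&(X<569)&(z>25)&(z<45),'tray handle')
box((abs(Y+20)<130)&(X>550)&(X<690)&(z>11)&(z<21),'tray rim')
m=(abs(Y+20)<130)&(X>550)&(X<600)&(z>6)&(z<21)
for y0 in range(-110,90,20):
    k=m&(Y>=y0)&(Y<y0+20)
    if k.sum()>3: print(y0+10,k.sum(),np.percentile(X[k],[2,50]).round(1))
E
python3 tray.py w6
```

```text
clock: 13.37
eef_pos: [437.6, -17.1, 207.0]
eef_rot: [-3.141, 0.003, 3.119]
wrist_force: [-0.1, 0.3, -1.0]
finger_gap: 47.2
finger_force: 0.0
[437.61781485 -17.11097463 207.03785886] 13.3667
tray handle 434 [534.5 -16.7  37.3] [array([536.1, -16.3]), array([11.5, 65.8]), np.float64(88.6)] [[503.7, -22.6, 31.3], [568.2, -11.1, 39.7]]
tray rim 297 [572.9 -21.6  14.7] [array([631. , -28.9]), array([114.8, 137.5]), np.float64(80.9)] [[568.3, -78.2, 11.2], [689.7, 37.0, 17.2]]
-80 30 [567.9 569.1]
-60 84 [568.3 569.5]
-40 86 [568.9 570. ]
-20 30 [569.6 570.6]
0 78 [570.3 571.4]
20 78 [570.8 571.9]
40 30 [571.5 572.4]
```

View pics/w6.png

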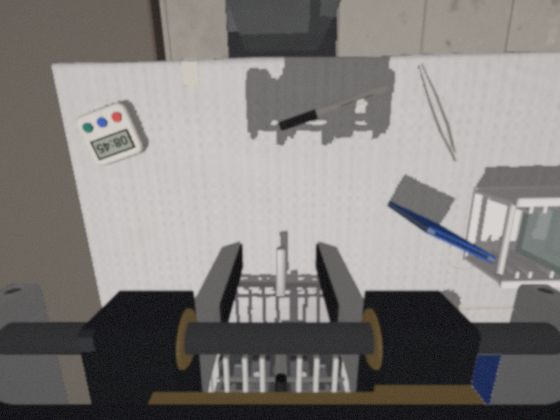

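The tray sits square under the shelf but about 4 mm short, with its front rim at x≈570 where I want 574.5. A small correction follows.

```bash
python3 -m handwheel '.5 0 -.7 0 .5;.5 0 -.7 0 .5;.6 0 -.8 0 .5;.6 0 -.7 0 .5;0 0 -.9 0 .5;0 0 -.6 0 .5;0 0 -.4 0 .5;0 0 0 0 .5;0 0 0 0 1;0 0 0 0 1;0 0 0 0 1;0 0 0 0 1'; python3 -m handwheel '0 0 0 0 1;0 0 0 0 1;.1 0 0 0 1;0 0 0 0 1;0 0 0 0 1;0 0 0 0 1;0 0 0 0 .5;0 0 0 0 .5;0 0 0 0 .5;0 0 0 0 .5'; python3 -m handwheel '0 0 .5 0 .5;-.3 0 .7 0 .5;-.8 0 .5 0 .5;-.7 0 .7 0 .5;-.5 0 .7 0 .5;0 0 .9 0 .5;0 0 .8 0 .5;0 0 0 0 .5;0 0 0 0 .5'; python3 tray.py w7
```

```text
clock: 14.42
eef_pos: [525.8, -17.1, 15.0]
eef_rot: [-3.141, 0.002, 3.119]
wrist_force: [-0.4, -0.3, 0.0]
finger_gap: 23.9
finger_force: 0.0
clock: 15.25
eef_pos: [529.4, -17.1, 13.9]
eef_rot: [-3.142, 0.0, 3.119]
wrist_force: [1.1, 0.8, -0.9]
finger_gap: 34.6
finger_force: 0.0
clock: 16.0
eef_pos: [437.9, -17.1, 207.2]
eef_rot: [-3.141, 0.003, 3.119]
wrist_force: [-0.2, -0.4, -0.3]
finger_gap: 46.9
finger_force: 0.0
[437.90955457 -17.14827533 207.18218452] 16.0
tray handle 411 [536.3 -16.9  37.2] [array([537.9, -16.8]), array([10.6, 61.9]), np.float64(88.7)] [[507.4, -22.7, 30.7], [568.5, -11.3, 39.3]]
tray rim 309 [579.9 -18.1  14.8] [array([629.4, -19.7]), array([117.6, 176.1]), np.float64(1.3)] [[572.3, -77.6, 11.1], [686.2, 56.3, 17.3]]
-80 32 [571.9 572.9]
-60 87 [572.1 573.1]
-40 88 [572.9 573.8]
-20 29 [573.  574.1]
0 83 [573.4 574.8]
20 81 [574.2 575.4]
40 33 [575.1 575.8]
```

```bash
python3 -m handwheel '0 .9 0 .13 .6;0 .9 0 .13 .6;0 .9 0 0 .6;0 .9 0 0 .6;0 .9 0 0 .6;0 .9 0 0 .6;0 .9 0 0 .6;0 .9 0 0 .6;0 .9 0 0 .6;0 .9 0 0 .6;0 0 0 0 .6;0 0 0 0 .6'
python3 - <<'E'
from h import *
s=read_state();print(s['eef_pos'],s['eef_rot'])
p,P=snap('wrist','w8')
q=P.reshape(-1,3);q=q[np.isfinite(q).all(1)]
q=q[(q[:,2]>108)&(q[:,2]<125)&(q[:,1]>250)&(q[:,1]<420)&(q[:,0]<560)]
for c in(267,307,347,387):
    m=q[abs(q[:,1]-c)<15]
    if len(m)>20:
        mt=m[m[:,2]>112].astype(np.float32)
        print(c,len(m),np.median(mt,0).round(1),np.percentile(mt,[1,99],axis=0).round(1).tolist(),[np.round(t,1) for t in cv2.minAreaRect(mt[:,:2].copy())])
r=P.reshape(-1,3);r=r[np.isfinite(r).all(1)];r=r[(r[:,2]>70)&(r[:,2]<82)&(r[:,1]>200)&(r[:,1]<440)&(r[:,0]<560)]
print(np.percentile(r,[1,99],axis=0).round(1).tolist())
E
```

```text
clock: 17.05
eef_pos: [436.4, 343.7, 203.5]
eef_rot: [-3.139, -0.003, -3.139]
wrist_force: [-0.7, -0.9, 0.1]
finger_gap: 37.7
finger_force: 0.0
[436.44929116 343.73751291 203.49118205] [-3.13945308e+00 -3.05069034e-03 -3.13887675e+00]
307 170 [456.4 308.4 115.7] [[449.0, 303.1, 112.4], [528.7, 311.0, 117.2]] [array([489. , 308.3]), array([80.6,  7.7]), np.float64(2.2)]
347 472 [486.5 346.7 115.7] [[449.9, 342.9, 113.4], [528.5, 350.8, 117.2]] [array([489.9, 346.9]), array([80.4,  7.9]), np.float64(0.1)]
387 148 [455.2 386.8 115.6] [[448.9, 382.9, 112.7], [464.2, 390.9, 117.0]] [array([457. , 386.8]), array([16.5,  7.9]), np.float64(2.3)]
[[435.2, 240.6, 70.3], [542.1, 410.9, 79.8]]
```

View pics/w8.png

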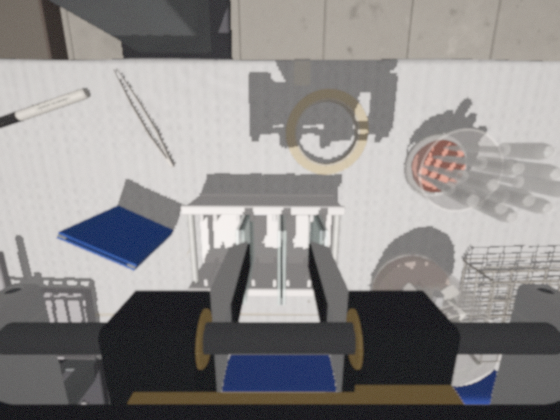

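Three cassettes are in the rack, with tops at columns ≈245, 282 and 318, measured at y≈307.5, 346.8 and 386.8. Before lifting one, I'll measure the shelf's hoops from the stored w7 view.

```bash
python3 - <<'E'
from h import *
for f in('w7','w6'):
    P=np.load(f'pics/{f}.npy').reshape(-1,3);P=P[np.isfinite(P).all(1)]
    q=P[(P[:,2]>112)&(P[:,2]<126)&(P[:,0]>592)&(P[:,0]<690)&(abs(P[:,1]+20)<100)]
    loc=q[:,:2]-[640.8,-19.6];a=np.deg2rad(-1.4);c,s=np.cos(a),np.sin(a)
    L=loc@np.array([[c,-s],[s,c]]);
    h,e=np.histogram(L[:,1],np.arange(-90,92,1.5));print(f,len(q),[(round(float(b),0),int(n)) for b,n in zip(e,h) if n>3])
    for y in(-79.5,-60.5,-39.5,-20.5,20.5,39.5,60.5,79.5):
        m=abs(L[:,1]-y)<6
        if m.sum()>5: print(y,m.sum(),np.median(L[m,1]).round(1),np.median(q[m,2]).round(1),L[m,0].min().round(1),np.polyfit(L[m,0],L[m,1],1).round(3))
E
```

```text
w7 1354 [(-81.0, 4), (-80.0, 13), (-78.0, 21), (-76.0, 12), (-63.0, 37), (-62.0, 48), (-60.0, 56), (-58.0, 63), (-42.0, 43), (-40.0, 48), (-39.0, 52), (-38.0, 55), (-24.0, 12), (-22.0, 48), (-21.0, 61), (-20.0, 38), (-18.0, 37), (-6.0, 8), (-4.0, 19), (-3.0, 11), (-2.0, 10), (0.0, 17), (2.0, 10), (3.0, 18), (4.0, 10), (16.0, 13), (18.0, 53), (20.0, 52), (21.0, 50), (22.0, 32), (36.0, 32), (38.0, 51), (39.0, 50), (40.0, 50), (42.0, 12), (57.0, 38), (58.0, 55), (60.0, 51), (62.0, 45), (63.0, 8), (76.0, 8)]
-79.5 50 -77.3 117.2 -17.3 [ -0.092 -78.011]
-60.5 206 -59.5 117.0 -42.5 [ 1.0000e-03 -5.9664e+01]
-39.5 199 -38.8 117.0 -42.5 [-7.0000e-03 -3.9018e+01]
-20.5 196 -19.9 117.1 -42.8 [ 4.0000e-03 -1.9897e+01]
20.5 200 20.4 117.1 -42.5 [-1.0000e-02  2.0333e+01]
39.5 195 39.5 117.0 -43.6 [-4.0000e-03  3.9347e+01]
60.5 197 60.2 117.0 -43.0 [-7.0000e-03  6.0074e+01]
79.5 8 77.0 116.3 -3.8 [6.4000e-02 7.7091e+01]
w6 1349 [(-80.0, 12), (-78.0, 19), (-76.0, 15), (-63.0, 40), (-62.0, 48), (-60.0, 51), (-58.0, 63), (-42.0, 44), (-40.0, 49), (-39.0, 50), (-38.0, 58), (-24.0, 15), (-22.0, 43), (-21.0, 65), (-20.0, 39), (-18.0, 36), (-6.0, 9), (-4.0, 19), (-3.0, 9), (-2.0, 9), (0.0, 19), (2.0, 9), (3.0, 17), (4.0, 12), (16.0, 14), (18.0, 53), (20.0, 47), (21.0, 53), (22.0, 31), (36.0, 29), (38.0, 56), (39.0, 48), (40.0, 46), (42.0, 11), (57.0, 40), (58.0, 53), (60.0, 52), (62.0, 41), (63.0, 12), (76.0, 8)]
-79.5 49 -77.2 117.4 -17.7 [ -0.09  -77.966]
-60.5 204 -59.7 117.0 -42.6 [ 4.0000e-03 -5.9625e+01]
-39.5 201 -38.7 117.1 -42.5 [-5.0000e-03 -3.8954e+01]
-20.5 198 -19.9 116.9 -42.8 [ 7.0000e-03 -1.9856e+01]
20.5 198 20.4 117.0 -42.6 [-9.000e-03  2.035e+01]
39.5 190 39.4 117.1 -43.1 [-4.0000e-03  3.9329e+01]
60.5 198 60.2 117.1 -43.2 [-3.0000e-03  6.0165e+01]
79.5 8 76.8 116.4 -4.8 [ 0.092 77.09 ]
```

```bash
python3 -m handwheel '.6 .03 0 0 .6;.7 .03 0 0 .6;0 0 -.9 0 .6;0 0 -.9 0 .6;0 0 -.8 0 .6;0 0 -.4 0 .6;0 0 0 0 .6;0 0 0 0 .6;0 0 0 0 .6'
```

```text
clock: 17.85
eef_pos: [490.1, 345.0, 87.4]
eef_rot: [3.141, 0.002, 3.141]
wrist_force: [0.7, 1.4, 0.2]
finger_gap: 37.8
finger_force: 0.0
```

Hoops match the model within 0.5 mm. Gripping the middle cassette.

```bash
python3 -m handwheel '-.02 .045 -.1 0 .6;0 0 0 0 .6;0 0 0 0 1;0 0 0 0 1;0 0 0 0 1;0 0 0 0 1;0 0 0 0 1;0 0 0 0 1' 25; python3 -m handwheel '0 0 .3 0 1;0 0 .6 0 1;0 0 .8 0 1;0 0 .9 0 1;0 0 .8 0 1;0 0 0 0 1'
```

```text
clock: 18.52
eef_pos: [488.6, 347.1, 82.0]
eef_rot: [3.142, 0.0, -3.141]
wrist_force: [-0.8, -0.9, 0.8]
finger_gap: 7.8
finger_force: 25.0
clock: 19.02
eef_pos: [490.1, 348.1, 225.8]
eef_rot: [3.136, 0.009, -3.141]
wrist_force: [-0.1, -0.6, -1.3]
finger_gap: 7.6
finger_force: 25.0
```

```bash
python3 -m handwheel '0 0 .9 0 1;.34 -.8 .1 -.03 1;.34 -.9 0 -.03 1;.34 -.9 0 -.03 1;.34 -.9 0 -.03 1;.34 -.9 0 -.03 1;.34 -.9 0 -.03 1;.34 -.9 0 -.03 1;.34 -.9 0 -.03 1;.34 -.9 0 -.03 1;.34 -.9 0 -.01 1;.3 -.9 0 0 1'; python3 -m handwheel '.08 -.11 0 0 1;0 0 0 0 1;0 0 0 0 1;0 0 0 0 1'
```

```text
clock: 20.02
eef_pos: [636.8, -46.8, 258.2]
eef_rot: [3.142, -0.0, 3.117]
wrist_force: [0.6, 1.3, -1.5]
finger_gap: 7.6
finger_force: 25.0
clock: 20.35
eef_pos: [639.4, -48.0, 258.1]
eef_rot: [3.141, -0.0, 3.119]
wrist_force: [0.6, -1.0, -1.4]
finger_gap: 7.7
finger_force: 25.0
```

```bash
python3 -m handwheel '0 -.035 -.5 0 1;0 0 -.6 0 1;0 0 -.3 0 1;0 0 0 0 1;0 0 0 0 1'; python3 -m handwheel '0 0 -.15 0 1;0 0 -.2 0 1;0 0 -.2 0 1;0 0 -.2 0 1;0 0 0 0 1;0 0 0 0 1'
```

```text
clock: 20.77
eef_pos: [639.7, -49.9, 202.4]
eef_rot: [3.142, -0.0, 3.118]
wrist_force: [0.4, 0.1, -1.2]
finger_gap: 8.0
finger_force: 25.0
clock: 21.27
eef_pos: [639.5, -50.7, 171.3]
eef_rot: [3.141, -0.001, 3.117]
wrist_force: [-0.6, 0.1, -1.6]
finger_gap: 8.3
finger_force: 25.0
```

```bash
python3 -m handwheel '0 .02 -.15 0 1;0 0 -.12 0 1;0 0 -.06 0 1;0 0 0 0 1;0 0 0 0 1'; python3 -m handwheel '0 0 -.05 0 1;0 0 0 0 1;0 0 0 0 1'
```

```text
clock: 21.68
eef_pos: [639.7, -49.9, 158.6]
eef_rot: [-3.142, -0.0, 3.117]
wrist_force: [0.4, 0.5, -2.3]
finger_gap: 7.8
finger_force: 25.0
clock: 21.93
eef_pos: [639.8, -49.9, 156.8]
eef_rot: [-3.142, 0.0, 3.117]
wrist_force: [-0.7, -0.4, -2.0]
finger_gap: 7.7
finger_force: 25.0
```

```bash
python3 -m handwheel '0 0 -.04 0 1;0 0 0 0 1;0 0 0 0 1'; python3 -m handwheel '0 0 -.04 0 1;0 0 0 0 1;0 0 0 0 1'
```

```text
clock: 22.18
eef_pos: [639.7, -49.9, 155.1]
eef_rot: [3.142, -0.0, 3.117]
wrist_force: [0.3, 0.4, -1.2]
finger_gap: 8.1
finger_force: 25.0
clock: 22.43
eef_pos: [639.9, -49.9, 154.6]
eef_rot: [-3.141, 0.001, 3.118]
wrist_force: [-3.3, -0.2, 6.6]
finger_gap: 7.5
finger_force: 25.0
```

Contact at TCP z≈155: it's fully down. Releasing and going to the cassette at y≈307.5.

```bash
python3 -m handwheel '0 0 .04 0 1;0 0 0 0 .6;0 0 0 0 .6;0 0 0 0 .6;0 0 .4 0 .6;0 0 .8 0 .6;0 0 .8 0 .6;-.4 .9 0 .1 .6;-.4 .9 0 .1 .6;-.4 .9 0 .08 .6;-.4 .9 0 0 .6;-.4 .9 0 0 .6'; python3 -m handwheel '-.4 .9 0 0 .6;-.4 .9 0 0 .6;-.4 .9 0 0 .6;-.4 .9 0 0 .6;-.18 .83 0 0 .6;0 0 0 0 .6;0 0 0 0 .6;0 0 0 0 .6'
python3 - <<'E'
from h import *
s=read_state();print(s['eef_pos'],s['eef_rot'])
p,P=snap('scene','s9');cv2.imwrite('pics/c9.png',cv2.resize(p[110:250,150:350,::-1],None,fx=4,fy=4,interpolation=cv2.INTER_CUBIC))
E
```

```text
clock: 23.43
eef_pos: [558.7, 131.5, 235.1]
eef_rot: [3.142, 0.0, -3.142]
wrist_force: [1.6, -0.4, 0.2]
finger_gap: 37.5
finger_force: 0.0
clock: 24.1
eef_pos: [488.7, 306.9, 234.9]
eef_rot: [-3.141, -0.0, -3.141]
wrist_force: [-1.2, -0.1, -0.3]
finger_gap: 37.6
finger_force: 0.0
[488.66396731 306.8562559  234.94799389] [-3.14121502e+00 -1.63810364e-04 -3.14116004e+00]
```

View pics/c9.png

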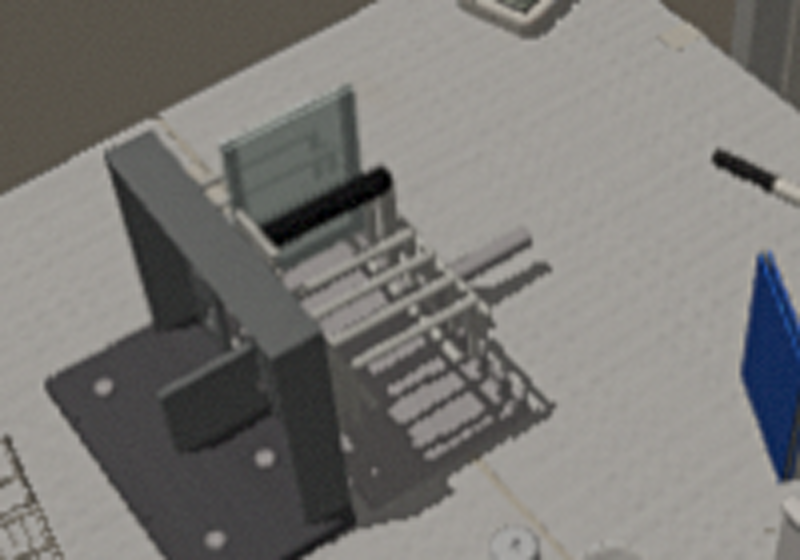

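The first cassette stands upright behind the black handle, at crop (290,170). The tray is beneath the shelf. Next, the second cassette.

```bash
python3 -m handwheel '0 .015 -.9 0 .6;0 0 -1 0 .6;0 0 -1 0 .6;0 0 -.6 0 .6;0 0 -.31 0 .6;0 0 0 0 .6;0 0 0 0 .6;0 0 0 0 1;0 0 0 0 1;0 0 0 0 1;0 0 0 0 1;0 0 0 0 1' 25; python3 -m handwheel '0 0 0 0 1;0 0 .3 0 1;0 0 .6 0 1;0 0 .8 0 1;0 0 .9 0 1;0 0 .9 0 1;0 0 .3 0 1;0 0 0 0 1;0 0 0 0 1'
```

```text
clock: 25.15
eef_pos: [488.7, 308.0, 83.3]
eef_rot: [3.141, 0.001, -3.141]
wrist_force: [-0.6, -9.9, -2.0]
finger_gap: 7.8
finger_force: 22.9
clock: 25.9
eef_pos: [488.4, 308.0, 234.8]
eef_rot: [3.141, 0.0, -3.141]
wrist_force: [-0.1, -0.9, -2.1]
finger_gap: 7.9
finger_force: 25.0
```

```bash
python3 -m handwheel '.3 -.5 0 -.05 1;.44 -.85 0 -.05 1;.44 -.85 0 -.05 1;.44 -.85 0 -.05 1;.44 -.85 0 -.04 1;.44 -.85 0 -.04 1;.44 -.85 0 0 1;.44 -.85 0 0 1;.3 -.7 0 0 1;.135 -.285 0 0 1;0 0 0 0 1;0 0 0 0 1'; python3 -m handwheel '0 0 0 0 1;0 0 -.4 0 1;0 0 -.5 0 1;0 0 0 0 1;0 0 0 0 1'
```

```text
clock: 26.9
eef_pos: [640.6, 10.9, 233.1]
eef_rot: [3.141, -0.003, 3.117]
wrist_force: [0.2, 0.8, -2.3]
finger_gap: 7.7
finger_force: 25.0
clock: 27.32
eef_pos: [640.5, 11.8, 198.4]
eef_rot: [3.141, -0.002, 3.119]
wrist_force: [0.6, -0.1, -0.9]
finger_gap: 7.8
finger_force: 25.0
```

```bash
python3 -m handwheel '0 -.03 0 0 1;0 0 -.2 0 1;0 0 -.2 0 1;0 0 -.2 0 1;0 0 -.2 0 1;0 0 -.15 0 1;0 0 -.08 0 1;0 0 0 0 1;0 0 0 0 1'; python3 -m handwheel '0 0 -.04 0 1;0 0 0 0 1;0 0 0 0 1';python3 -m handwheel '0 0 -.04 0 1;0 0 0 0 1;0 0 0 0 1'
```

```text
clock: 28.07
eef_pos: [641.2, 9.3, 157.6]
eef_rot: [3.142, 0.0, 3.117]
wrist_force: [-0.1, 0.9, -1.9]
finger_gap: 7.6
finger_force: 25.0
clock: 28.32
eef_pos: [641.3, 9.3, 156.2]
eef_rot: [-3.142, 0.001, 3.117]
wrist_force: [0.4, 0.6, 0.4]
finger_gap: 7.9
finger_force: 25.0
clock: 28.57
eef_pos: [641.4, 9.3, 155.7]
eef_rot: [-3.141, 0.002, 3.117]
wrist_force: [-3.6, -0.1, 7.8]
finger_gap: 8.3
finger_force: 25.0
```

```bash
python3 -m handwheel '0 0 .04 0 1;0 0 0 0 .6;0 0 0 0 .6;0 0 0 0 .6;0 0 .4 0 .6;0 0 .8 0 .6;0 0 .7 0 .6;-.4 .9 0 .1 .6;-.4 .9 0 .1 .6;-.4 .9 0 .08 .6;-.4 .9 0 0 .6;-.4 .9 0 0 .6'; python3 -m handwheel '-.4 .9 0 0 .6;-.4 .9 0 0 .6;-.4 .9 0 0 .6;-.4 .9 0 0 .6;-.21 .9 0 0 .6;0 .44 0 0 .6;0 0 0 0 .6;0 0 0 0 .6;0 0 0 0 .6'
```

```text
clock: 29.57
eef_pos: [560.1, 190.8, 231.9]
eef_rot: [3.142, 0.0, -3.142]
wrist_force: [0.5, -0.4, 0.5]
finger_gap: 37.8
finger_force: 0.0
clock: 30.32
eef_pos: [489.0, 386.2, 231.7]
eef_rot: [-3.141, -0.0, 3.141]
wrist_force: [-0.1, -0.3, -0.2]
finger_gap: 37.9
finger_force: 0.0
```

```bash
python3 -m handwheel '0 0 -.9 0 .6;0 0 -1 0 .6;0 0 -1 0 .6;0 0 -.5 0 .6;0 0 -.31 0 .6;0 0 0 0 .6;0 0 0 0 .6;0 0 0 0 1;0 0 0 0 1;0 0 0 0 1;0 0 0 0 1;0 0 0 0 1' 25; python3 -m handwheel '0 0 0 0 1;0 0 .3 0 1;0 0 .6 0 1;0 0 .8 0 1;0 0 .9 0 1;0 0 .9 0 1;0 0 .3 0 1;0 0 0 0 1;0 0 0 0 1'
```

```text
clock: 31.32
eef_pos: [488.9, 387.0, 84.0]
eef_rot: [3.141, 0.001, -3.141]
wrist_force: [0.8, -5.6, 3.2]
finger_gap: 7.6
finger_force: 23.4
clock: 32.07
eef_pos: [488.5, 386.8, 234.9]
eef_rot: [-3.141, -0.0, -3.141]
wrist_force: [-0.4, 0.3, -2.4]
finger_gap: 7.9
finger_force: 25.0
```

```bash
python3 -m handwheel '.3 -.6 0 -.05 1;.44 -.9 0 -.05 1;.44 -.9 0 -.05 1;.44 -.9 0 -.05 1;.44 -.9 0 -.04 1;.44 -.9 0 -.04 1;.44 -.9 0 0 1;.4 -.9 0 0 1;.3 -.9 0 0 1;.2 -.605 0 0 1;0 0 0 0 1;0 0 0 0 1'; python3 -m handwheel '0 0 0 0 1;0 0 -.4 0 1;0 0 -.5 0 1;0 0 0 0 1;0 0 0 0 1'
```

```text
clock: 33.07
eef_pos: [641.9, 49.6, 232.7]
eef_rot: [-3.141, -0.004, 3.115]
wrist_force: [-0.5, 1.7, -2.0]
finger_gap: 7.9
finger_force: 25.0
clock: 33.48
eef_pos: [641.6, 51.9, 198.6]
eef_rot: [-3.142, -0.003, 3.119]
wrist_force: [0.7, 0.1, -0.7]
finger_gap: 8.0
finger_force: 25.0
```

```bash
python3 -m handwheel '0 -.01 0 0 1;0 0 -.2 0 1;0 0 -.2 0 1;0 0 -.2 0 1;0 0 -.2 0 1;0 0 -.15 0 1;0 0 -.08 0 1;0 0 0 0 1;0 0 0 0 1'; python3 -m handwheel '0 0 -.04 0 1;0 0 0 0 1;0 0 0 0 1';python3 -m handwheel '0 0 -.04 0 1;0 0 0 0 1;0 0 0 0 1'
```

```text
clock: 34.23
eef_pos: [642.4, 50.3, 158.4]
eef_rot: [-3.142, 0.0, 3.117]
wrist_force: [-0.4, 0.4, -0.6]
finger_gap: 7.9
finger_force: 25.0
clock: 34.48
eef_pos: [642.5, 50.3, 157.0]
eef_rot: [3.142, 0.001, 3.117]
wrist_force: [0.1, 0.1, -2.3]
finger_gap: 8.1
finger_force: 25.0
clock: 34.73
eef_pos: [642.6, 50.3, 156.5]
eef_rot: [-3.142, 0.002, 3.118]
wrist_force: [-3.7, -1.8, 8.1]
finger_gap: 7.6
finger_force: 25.0
```

All three are down. Releasing and backing off for a final check of tray, shelf and cassettes.

```bash
python3 -m handwheel '0 0 .04 0 1;0 0 0 0 .6;0 0 0 0 .6;0 0 0 0 .6;0 0 .4 0 .6;0 0 .8 0 .6;0 0 .8 0 .6;-.8 0 0 0 .6;-.9 0 0 0 .6;-.9 -.3 0 0 .6;-.9 -.3 0 0 .6;-.9 -.4 0 0 .6'; python3 -m handwheel '-.7 -.68 -.2 0 .6;0 0 -.5 0 .6;0 0 0 0 .6;0 0 0 0 .6'
python3 tray.py w10; python3 - <<'E'
from h import *
p,P=snap('scene','s10');q,Q=snap('top','t10')
a=cv2.resize(p[100:260,150:350,::-1],None,fx=2.5,fy=2.5,interpolation=cv2.INTER_CUBIC)
b=cv2.resize(q[130:290,160:390,::-1],(400,278),interpolation=cv2.INTER_CUBIC)
b=cv2.copyMakeBorder(b,0,a.shape[0]-278,0,max(0,a.shape[1]-400),0);b=b[:, :a.shape[1]]
cv2.imwrite('pics/c10.png',np.vstack([a,b])[:600] if 0 else np.hstack([cv2.resize(a,(400,320)),b[:320,:400]]))
R=P.reshape(-1,3);R=R[np.isfinite(R).all(1)]
for y in(-49.5,10.5,50.5):
    m=R[(abs(R[:,1]-y)<12)&(R[:,0]>590)&(R[:,0]<688)&(R[:,2]>180)];print(y,len(m),np.percentile(m,[2,50,98],axis=0).round(1).tolist())
m=R[(abs(R[:,1]+19.5)<9)&(R[:,0]>600)&(R[:,0]<685)&(R[:,2]>140)&(R[:,2]<165)];print('handle',len(m),np.percentile(m,[2,50,98],axis=0).round(1).tolist())
E
```

```text
clock: 35.73
eef_pos: [464.5, 10.4, 236.4]
eef_rot: [3.142, -0.0, 3.118]
wrist_force: [-0.2, -1.8, 1.5]
finger_gap: 37.7
finger_force: 0.0
clock: 36.07
eef_pos: [438.4, -16.8, 208.8]
eef_rot: [3.141, -0.001, 3.117]
wrist_force: [-0.0, 0.1, -0.1]
finger_gap: 37.6
finger_force: 0.0
[438.36307185 -16.84291383 208.84170399] 36.0667
tray handle 408 [536.6 -16.7  37.3] [array([538. , -16.7]), array([10.6, 61.9]), np.float64(88.7)] [[507.6, -22.6, 30.4], [568.4, -11.0, 39.5]]
tray rim 239 [576.  -21.   14.9] [array([608.9, -53.9]), array([ 68.5, 161.6]), np.float64(44.5)] [[572.2, -66.4, 11.2], [578.4, 26.1, 17.5]]
-60 71 [572.1 573.2]
-40 86 [572.7 573.8]
-20 30 [573.5 574.4]
0 82 [573.7 574.8]
20 74 [574.4 575.4]
-49.5 187 [[600.5, -54.2, 180.4], [641.2, -47.3, 185.9], [676.9, -44.3, 189.4]]
10.5 202 [[601.5, 5.0, 180.6], [641.6, 11.9, 185.9], [678.7, 15.5, 189.3]]
50.5 223 [[601.3, 45.8, 180.4], [641.7, 52.1, 186.8], [678.7, 55.9, 190.3]]
handle 56 [[667.2, -27.7, 140.6], [676.8, -19.0, 148.3], [684.2, -11.8, 152.6]]
```

View pics/c10.png

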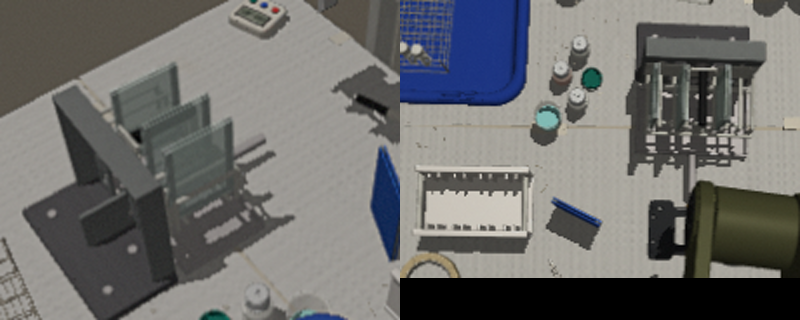

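The rack is empty. Three cassettes stand upright with tops at z≈190, each in its own slot, the tray is square beneath the shelf, and the bottles and beaker haven't moved. Handing in.

```bash
python3 -c "
from cell import *
print(sign_off())"
```

```text
the job is handed in; nothing more can be done
None
```

The job is done and handed in: the shelf is snapped into the top slots, the tray sits square beneath it with its handle towards the robot, and all three cassettes present stand fully down, each in its own slot; nothing else was moved.

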